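# Check-weigh the supplement tub on the cabin's beam scale

### The job

Check-weigh the round white supplement tub: with the scale still arrested, set the tub gently upright in the middle of the pan, inside its rim, and let go of it. Then swing the arrest lever slowly all the way over to free the beam, so that the beam does not bang, let the beam come to rest and leave it free at rest for two seconds, and swing the lever fully back home to arrest the beam, leaving the tub on the pan. Do not touch the pan, the beam or the counterweight, nor the tub while the beam is free, and leave the other things on the table alone.

Things in the scene. Friction and masses are not known exactly. Their poses are not given: they have to be found in the camera images.
- tub: Round white plastic tub with a ribbed white screw lid and a paper label, closed, upright: body 58 mm diameter and 68 mm tall, lid 60 mm diameter and 22 mm tall, 90 mm in all, about 0.2 to 0.4 kg. Origin: centre of its underside, z up. It is grasped well from above across the body, tool centre 50 mm above its underside.
- scale: Beam scale, fixed. Grey base 160 (x) by 300 (y) by 30 mm high; origin: centre of its underside. Amid it two cheeks, 110 mm high, with a white pointer plate up to 160 mm; between them an aluminium beam, 270 mm long along y, turns on a level pin 95 mm up. Round steel pan at the beam's +y end (y = 125 mm), counterweight at its -y end (y = -110 mm), arrest lever on the robot's (-x) side.
- beam: The scale's beam, 22 by 270 by 16 mm; origin: its middle, on the turning pin; y towards the pan, level when arrested on two brass pads. A dark steel counterweight, 44 mm square and 34 mm high, stands on its -y end. Free, it tilts up to 0.12 rad either way to stops (pan empty: pan up), swings on a light spring and with the tub rests within about 2 s, tilted up to 0.1 rad by the tub's weight.
- pan: Steel pan, 100 mm outer diameter, with a 5 mm high, 3 mm thick rim; stays level as the beam tilts and moves up or down by up to 15 mm. Origin 21 mm below its floor.
- pan_floor (a point): Centre of the pan's floor (top face), about 116 mm above the table when arrested.
- lever (a joint): Arrest lever on an upright axis, moving level: 0 is home (beam arrested, lever pointing to the scale's -x and -y), growing clockwise seen from above to its stop at 1.2 (beam free, pointing to -x and +y). It lowers the beam's pads 10 mm per rad: swung steadily in 2 s or more, either way, the beam does not bang. It stays where it is left; 1 to 3 N at the grip moves it.
- lever_grip (a point): Point on the lever's upright round black grip, 20 mm below the grip's top; the grip is 22 mm in diameter, its free length above the lever arm is 50 mm, its top 105 mm above the table. It lies 100 mm from the lever's axis and is pinched from above. It turns freely between fingers that pinch it lightly (about 10 N).
- lever_hinge (a point): Fixed point on the lever's upright axis, at the same height as lever_grip.
- jug: Bystander: black plastic jug with a paper label, 80 by 46 mm, 186 mm tall, loose, not to be moved. Origin: centre of its underside.
- carton: Bystander: cardboard carton 100 by 70 by 110 mm, loose, not to be moved. Origin: centre of its underside.
- brush: Bystander: brush lying on the table, loose, not to be moved.
Not all that is in view belongs to the job. Several things have the shape of the tub; the one meant has the colours described above.

How it is judged:
By the outcome, as a careful person would: the job done as asked, in the order asked, and still so for the second after the job is handed in, with the robot touching nothing.
It also fails if it takes over 72 s, if anything falls off the work surface, if the arm or the gripper's body presses on something with over 40 N, if the wrist force passes 120 N, or if a joint passes its speed limit or range.

### The arm

A 6-joint arm with a two-finger parallel gripper is mounted at the origin on the work surface. World frame = base frame: x ahead of the robot, y to its left, z up, the work surface at z = 0. Lengths are in mm, angles in rad, forces in N, time in s.
With the tool pointing down it reaches from about 350 to 775 mm from the base axis. Payload 7.3 kg.
Tool frame: the origin (TCP) lies between the finger pads, 19 mm behind the fingertips; this is the grasp point; z points along the fingers, y is the line along which they close (so a half turn about z gives the same grasp; the last joint's range is limited). The gripper opens to 92 mm and grips with 3 to 60 N. Pads are 19 mm wide; open, the fingers measure 130 mm over their backs; the gripper's body (75 mm by 190 mm) begins 47 mm behind the grasp point.
Start: joints at [1.156, 0.342, 1.524, -0, 1.275, -0.146], TCP at [139.41, 506.17, 245.541] pointing down, gripper open.
Joint ranges: [-2.53, 2.53], [-0.77, 2.02], [0.04, 2.7], [-1, 4.14], [0.28, 2.66], [-3.11, 3.11]. Speed limits (rad/s): [2.57, 2.57, 3.14, 3.14, 3.14, 3.14].

### API

Orientations are given as [roll, pitch, yaw] about the fixed x, y, z axes, in that order (R = Rz(yaw) Ry(pitch) Rx(roll)).
In Python, from plant import bot gives the robot as it stands. The module is installed in compiled form; this text tells all that it offers.
- The arm moves only by the tool carry_out, never from a script. Its argument "plan" is a list of rows, each an object of numbers: "tx", "ty", "tz": the shift along the world's x, y, z in mm; "rx", "ry", "rz": the turn, a rotation vector about the world's x, y, z in rad. A call has 1 to 12 rows; each row shifts and turns the commanded pose from where the row before left it; what a row does not reach is not made up. A row lasts 1/10 s, in which the tool goes at most 50 mm and 8.59 degrees, less where a joint would pass 70% of its speed; a pose out of reach is approached as far as the arm can. A call with a gripper value outside its range is refused whole. "gripper" is the closure, from 0 (fully open) to 1 (shut), set as the call begins (left out, the last holds). The fingers move at their own pace and stop on an object; the grip force is fixed at half the most. Time passes only in rows, so rows that do not move let the fingers close. It gives the time, the measured TCP pose, the force, the opening and the grip force at its end, in the units of the state.
- bot.get_obs(): the state, without advancing time (a new reading comes with each control period).
- bot.capture(name): name is "side" or "top" or "wrist"; returns the picture (480x640x3 uint8, red, green, blue); there is no depth.
- bot.camera_model(name): a dict with "camera_matrix" (3x3 intrinsics, pixels), "R" (3x3) and "t" (3): a world point X has camera coordinates R X + t. Camera axes: x right, y down, z forward; pixel columns grow to the right and rows downward; lengths in mm; the calibration is good to about 2 mm. A picture is of the moment at which its call begins: read the wrist's pose just before it. camera_model takes no time and is no camera call; for the wrist camera it gives the pose at the moment of the call.
- bot.close_job(): hands the job in; it is judged then, once.
The state is a dict: "time": time; "joint_positions": joint angles; "dq": joint speeds; "tau": joint torques, N m; "tool_pos": TCP position; "tcp_rot": TCP orientation; "contact_force": force on the tool from outside, world axes, zero at the start; "moment": the same for the moment, N m; "grip_width": finger opening in mm; "finger_force": force on a finger pad.
Only numpy, scipy, OpenCV 4.12 (cv2) and the standard library are available. Lean on these libraries where they do the work, as an engineer would, in place of code of your own. Each camera call takes 0.05 s, during which the arm holds its last target. There are 200 camera calls.

## Working session

There is one attempt and no reset: what is moved stays moved. The work goes in short steps, Python scripts to look and compute and a tool call to move; the robot and the scene stay as the last step left them, time stands still between calls to the robot, and variables do not carry over. Pictures are saved under pics/ and viewed, at most 12 in all, crops included, and the job is handed in when it is done.

Besides the shell and the picture viewer there is one more tool, called after "Request:" by a JSON object that holds its "op" and its "data". carry_out: Moves the arm, as the interface text tells. Its arguments: {"type":"object","properties":{"plan":{"type":"array"},"gripper":{"type":"number"}},"required":["plan"]}

```bash
mkdir -p pics; cat > h.py <<'E'
import numpy as np, cv2
from plant import bot
def cap(n,f):
    m=bot.camera_model(n); im=bot.capture(n)
    cv2.imwrite('pics/'+f,cv2.cvtColor(im,cv2.COLOR_RGB2BGR)); return im,m
def ray(m,u,v,z):
    R=np.array(m['R']);t=np.array(m['t']).ravel();K=np.array(m['camera_matrix'])
    d=R.T@np.linalg.solve(K,[u,v,1.]);c=-R.T@t
    return c+d*(z-c[2])/d[2]
def proj(m,X):
    p=np.array(m['camera_matrix'])@(np.array(m['R'])@np.array(X,float)+np.array(m['t']).ravel()); return p[:2]/p[2]
E
python3 - <<'E'
from h import *
for n in ('top','side'):
    im,m=cap(n,n+'0.png'); R=np.array(m['R']); print(n,(-R.T@np.array(m['t']).ravel()).round(), R.round(2).tolist())
print(bot.get_obs())
E
```

```text
top [ 248.  -35. 1665.] [[0.06, -1.0, 0.0], [-0.97, -0.06, -0.22], [0.22, 0.01, -0.98]]
side [  24. -823. 1113.] [[0.82, -0.57, -0.0], [-0.41, -0.59, -0.7], [0.4, 0.57, -0.72]]
{'time': 0.1, 'joint_positions': array([ 1.15595791e+00,  3.42643935e-01,  1.52492342e+00,  1.93138230e-05,
        1.27541635e+00, -1.45993123e-01]), 'dq': array([-0.00084489,  0.00089173, -0.00216965, -0.00052008, -0.00029246,
       -0.00053313]), 'tau': array([ 1.79691600e-03, -4.32000697e+01, -2.44698304e+01,  7.18010939e-02,
        5.25199191e-02, -3.11099861e-06]), 'tool_pos': array([139.27965291, 505.83229183, 244.91850623]), 'tcp_rot': array([-3.14021909e+00, -2.20636020e-04,  2.87274158e+00]), 'contact_force': array([0.42542518, 0.77132495, 0.33021021]), 'moment': array([-0.01667906,  0.03064253,  0.04668641]), 'finger_force': 0.0, 'grip_width': 91.78283439062243}
```

View pics/top0.png

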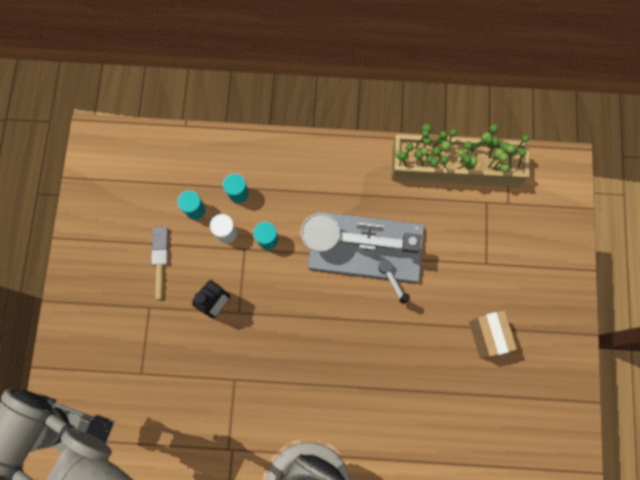

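View pics/side0.png

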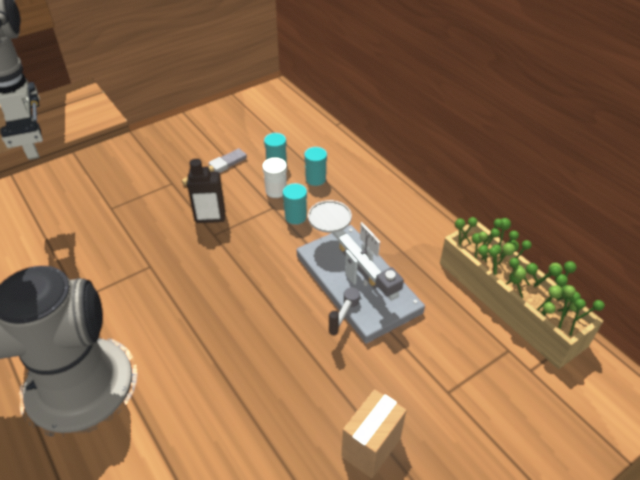

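Top view: the white tub is at (223,228). The teal tubs at (190,205), (235,187) and (265,235) are look-alikes in the wrong colour. The pan is at (321,233), the lever grip at (404,297) and the jug at (211,298). The side view agrees, with the white tub at (275,178). I choose the white one.

```bash
python3 - <<'E'
from h import *
im=cv2.cvtColor(cv2.imread('pics/top0.png'),cv2.COLOR_BGR2RGB);m=bot.camera_model('top')
print('f',m['camera_matrix'][0][0])
hsv=cv2.cvtColor(im,cv2.COLOR_RGB2HSV)
def blobs(mask,name,z,box,amin=40):
    k=np.zeros_like(mask);x0,y0,x1,y1=box;k[y0:y1,x0:x1]=mask[y0:y1,x0:x1]
    for c in cv2.findContours(k,cv2.RETR_EXTERNAL,cv2.CHAIN_APPROX_NONE)[0]:
        if cv2.contourArea(c)>amin:
            (u,v),wh,a=cv2.minAreaRect(c); e=cv2.fitEllipse(c)
            print(name,int(cv2.contourArea(c)),np.round([u,v],1),np.round(wh,1),round(a),'ell',np.round(e[0],1),np.round(e[1],1),ray(m,*e[0],z).round(1)[:2])
blobs(cv2.inRange(hsv,(80,80,60),(100,255,255)),'teal',90,(150,150,300,270))
blobs(cv2.inRange(hsv,(0,0,150),(180,60,255)),'white',90,(200,200,250,260))
blobs(cv2.inRange(hsv,(0,0,120),(180,50,255)),'pan',121,(295,205,343,260))
blobs(cv2.inRange(hsv,(0,0,0),(180,255,50)),'grip',105,(390,285,415,310),10)
blobs(cv2.inRange(hsv,(90,20,60),(130,120,150)),'base',30,(300,200,435,290),200)
blobs(cv2.inRange(hsv,(0,0,0),(180,255,45)),'jug',186,(190,275,235,320))
a=im[170:330,140:440]; cv2.imwrite('pics/c1.png',cv2.cvtColor(cv2.resize(a,None,fx=2.6,fy=2.6,interpolation=cv2.INTER_CUBIC),cv2.COLOR_RGB2BGR))
E
```

```text
f 619.6842572667325
teal 467 [266. 235.] [26.9 22.6] 45 ell [265.6 235. ] [21.5 28. ] [623.9 149.8]
teal 502 [191.8 204.3] [29.7 21.9] 45 ell [191.1 204.3] [21.3 30.7] [695.2 353.3]
teal 490 [235.6 188.2] [29.5 21.5] 63 ell [235.4 187.6] [21.2 30. ] [748.4 240.7]
white 422 [221. 225.] [22.6 24. ] 45 ell [221.1 224.9] [22.6 23.9] [644.  268.6]
pan 1383 [321.5 235.5] [47. 41.] 90 ell [321.5 233.1] [38.6 49.6] [630.4   3.6]
grip 24 [404.5 298.7] [5.2 7.8] 37 ell [404.2 298.6] [5.1 7.7] [ 476.5 -216.1]
jug 289 [211.2 299.3] [23.8 29.1] 38 ell [212.4 301.5] [24.4 31.6] [429.8 252.4]
```

View pics/c1.png

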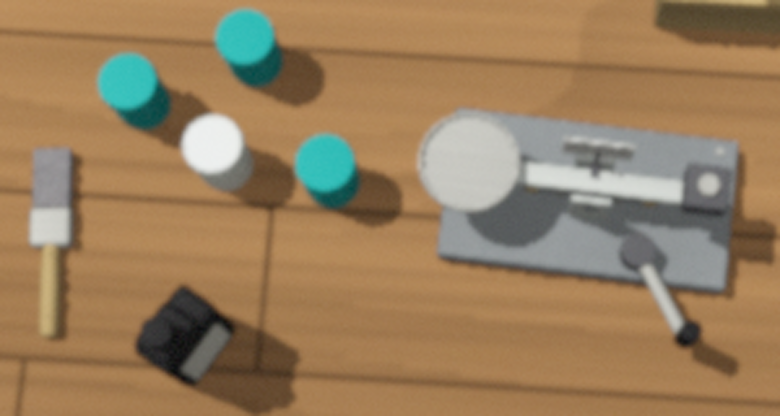

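The crop confirms the white-lidded tub at full-image (222,226), with all its neighbours teal. I close across 123° (world), which avoids all three of them.

Request:
{"op": "carry_out", "data": {"plan": [{"tx":42,"ty":-20,"rz":0.07},{"tx":42,"ty":-20,"rz":0.07},{"tx":42,"ty":-20,"rz":0.07},{"tx":42,"ty":-20,"rz":0.07},{"tx":42,"ty":-20,"rz":0.07},{"tx":42,"ty":-20,"rz":0.07},{"tx":42,"ty":-20,"rz":0.07},{"tx":42,"ty":-20,"rz":0.07},{"tx":42,"ty":-20,"rz":0.07},{"tx":42,"ty":-20,"rz":0.07},{"tx":38,"ty":-18,"rz":0.07},{"tx":0,"rz":0.07}], "gripper": 0}}

```text
invalid input at $.plan[0]: expected keys tx, ty, tz, rx, ry, rz
```

```bash
python3 - <<'E'
from h import *
o=bot.get_obs();print(o['tool_pos'],o['tcp_rot'],o['joint_positions'].round(2))
im,m=cap('wrist','w1.png')
hsv=cv2.cvtColor(im,cv2.COLOR_RGB2HSV)
k=cv2.inRange(hsv,(0,0,150),(180,50,255))
for c in cv2.findContours(k,cv2.RETR_EXTERNAL,cv2.CHAIN_APPROX_NONE)[0]:
    if cv2.contourArea(c)>1500:
        e=cv2.fitEllipse(c);print(cv2.contourArea(c),np.round(e[0]),np.round(e[1]),ray(m,*e[0],90).round(1))
print(proj(m,[642,267,90]))
E
```

```text
[139.27965291 505.83229183 244.91850623] [-3.14021909e+00 -2.20636020e-04  2.87274158e+00] [ 1.16  0.34  1.52  0.    1.28 -0.15]
2441.5 [  9. 460.] [ 16. 386.] [294.9 127.   90. ]
[246.14690132 655.23265009]
```

View pics/w1.png

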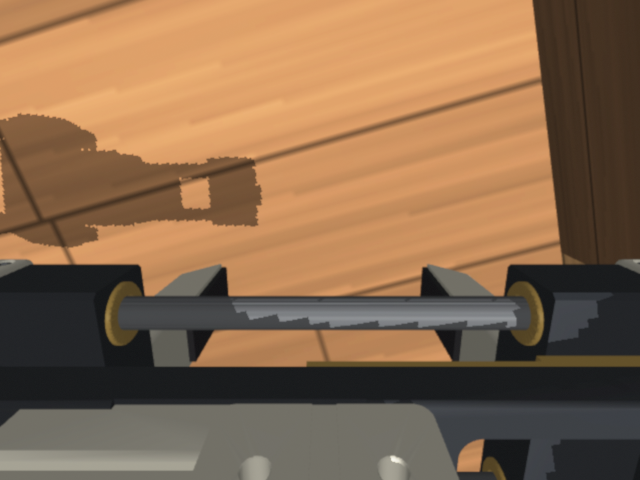

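All row keys are required, so the arm did not move. The picture shows only table and the gripper, with the pads at about (190,330) and (460,330).

Request:
{"op": "carry_out", "data": {"plan": [{"tx":42,"ty":-20,"tz":0,"rx":0,"ry":0,"rz":0.07},{"tx":42,"ty":-20,"tz":0,"rx":0,"ry":0,"rz":0.07},{"tx":42,"ty":-20,"tz":0,"rx":0,"ry":0,"rz":0.07},{"tx":42,"ty":-20,"tz":0,"rx":0,"ry":0,"rz":0.07},{"tx":42,"ty":-20,"tz":0,"rx":0,"ry":0,"rz":0.07},{"tx":42,"ty":-20,"tz":0,"rx":0,"ry":0,"rz":0.07},{"tx":42,"ty":-20,"tz":0,"rx":0,"ry":0,"rz":0.07},{"tx":42,"ty":-20,"tz":0,"rx":0,"ry":0,"rz":0.07},{"tx":42,"ty":-20,"tz":0,"rx":0,"ry":0,"rz":0.07},{"tx":42,"ty":-20,"tz":0,"rx":0,"ry":0,"rz":0.07},{"tx":42,"ty":-20,"tz":0,"rx":0,"ry":0,"rz":0.07},{"tx":40,"ty":-19,"tz":0,"rx":0,"ry":0,"rz":0.07}], "gripper": 0}}

```text
time: 1.35
tool_pos: [643.0, 265.9, 245.0]
tcp_rot: [3.141, -0.001, -2.568]
contact_force: [0.2, 1.3, 0.2]
grip_width: 91.5
finger_force: 0.0
```

```bash
python3 - <<'E'
from h import *
o=bot.get_obs();print(o['tool_pos'],o['tcp_rot'],o['joint_positions'].round(2))
im,m=cap('wrist','w2.png')
hsv=cv2.cvtColor(im,cv2.COLOR_RGB2HSV)
k=cv2.inRange(hsv,(0,0,150),(180,50,255))
for c in cv2.findContours(k,cv2.RETR_EXTERNAL,cv2.CHAIN_APPROX_NONE)[0]:
    if cv2.contourArea(c)>1500:
        e=cv2.fitEllipse(c);print(cv2.contourArea(c),np.round(e[0]),np.round(e[1]),ray(m,*e[0],90).round(1))
R=np.array(m['R']);print('cam',-R.T@np.array(m['t']).ravel())
for X in ([642,267,90],[622,150,90],[748,241,90],[695,353,90]): print(X,proj(m,X).round())
E
```

```text
[642.9511647  265.88490668 245.04900769] [ 3.14127522e+00 -6.09548956e-04 -2.56788609e+00] [ 0.28  0.68  0.97  0.    1.5  -1.86]
3042.5 [ 48. 461.] [ 18. 328.] [1006.5  164.6   90. ]
2357.5 [495. 247.] [36. 94.] [581.2 401.8  90. ]
3786.0 [326. 224.] [69. 70.] [643.4 267.8  90. ]
9730.0 [48. 63.] [ 99. 137.] [652.2  22.4  90. ]
cam [585.97581379 228.80569383 384.84183461]
[642, 267, 90] [326. 222.]
[622, 150, 90] [215. 123.]
[748, 241, 90] [237. 303.]
[695, 353, 90] [373. 320.]
```

View pics/w2.png

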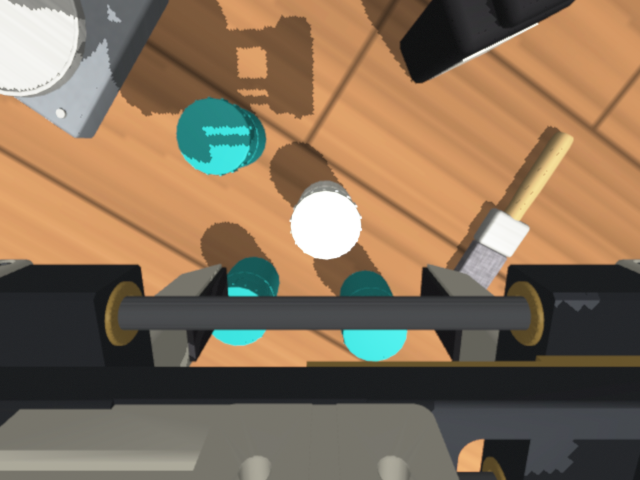

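The white lid is centred at pixel (326,224), which gives (643,268), with teal neighbours around it as expected. I descend to tool height 52 and then grip.

Request:
{"op": "carry_out", "data": {"plan": [{"tx":0,"ty":2,"tz":-40,"rx":0,"ry":0,"rz":0},{"tx":0,"ty":0,"tz":-40,"rx":0,"ry":0,"rz":0},{"tx":0,"ty":0,"tz":-35,"rx":0,"ry":0,"rz":0},{"tx":0,"ty":0,"tz":-25,"rx":0,"ry":0,"rz":0},{"tx":0,"ty":0,"tz":-20,"rx":0,"ry":0,"rz":0},{"tx":0,"ty":0,"tz":-20,"rx":0,"ry":0,"rz":0},{"tx":0,"ty":0,"tz":-13,"rx":0,"ry":0,"rz":0},{"tx":0,"ty":0,"tz":0,"rx":0,"ry":0,"rz":0}]}}

```text
time: 2.2
tool_pos: [640.0, 268.8, 50.0]
tcp_rot: [3.14, -0.004, -2.57]
contact_force: [-0.1, -0.3, -1.1]
grip_width: 92.0
finger_force: 0.0
```

Request:
{"op": "carry_out", "data": {"plan": [{"tx":0,"ty":0,"tz":0,"rx":0,"ry":0,"rz":0},{"tx":0,"ty":0,"tz":0,"rx":0,"ry":0,"rz":0},{"tx":0,"ty":0,"tz":0,"rx":0,"ry":0,"rz":0},{"tx":0,"ty":0,"tz":0,"rx":0,"ry":0,"rz":0},{"tx":0,"ty":0,"tz":0,"rx":0,"ry":0,"rz":0},{"tx":0,"ty":0,"tz":0,"rx":0,"ry":0,"rz":0},{"tx":0,"ty":0,"tz":0,"rx":0,"ry":0,"rz":0},{"tx":0,"ty":0,"tz":0,"rx":0,"ry":0,"rz":0}], "gripper": 1}}

```text
time: 3.0
tool_pos: [642.2, 268.9, 53.4]
tcp_rot: [-3.141, 0.002, -2.571]
contact_force: [0.7, -2.8, 5.6]
grip_width: 59.4
finger_force: 29.9
```

Request:
{"op": "carry_out", "data": {"plan": [{"tx":0,"ty":0,"tz":15,"rx":0,"ry":0,"rz":0},{"tx":0,"ty":0,"tz":30,"rx":0,"ry":0,"rz":0},{"tx":0,"ty":0,"tz":35,"rx":0,"ry":0,"rz":0},{"tx":0,"ty":0,"tz":35,"rx":0,"ry":0,"rz":0},{"tx":0,"ty":0,"tz":30,"rx":0,"ry":0,"rz":0},{"tx":0,"ty":-20,"tz":0,"rx":0,"ry":0,"rz":0},{"tx":0,"ty":-35,"tz":0,"rx":0,"ry":0,"rz":0},{"tx":0,"ty":-35,"tz":0,"rx":0,"ry":0,"rz":0},{"tx":0,"ty":-25,"tz":0,"rx":0,"ry":0,"rz":0},{"tx":0,"ty":-10,"tz":0,"rx":0,"ry":0,"rz":0},{"tx":0,"ty":0,"tz":0,"rx":0,"ry":0,"rz":0},{"tx":0,"ty":0,"tz":0,"rx":0,"ry":0,"rz":0}]}}

```text
time: 4.2
tool_pos: [641.0, 144.9, 196.9]
tcp_rot: [3.14, -0.001, -2.57]
contact_force: [-0.1, -0.1, -2.8]
grip_width: 59.1
finger_force: 30.0
```

```bash
python3 - <<'E'
from h import *
o=bot.get_obs();print(o['tool_pos'],o['tcp_rot'])
im,m=cap('wrist','w3.png')
hsv=cv2.cvtColor(im,cv2.COLOR_RGB2HSV)
k=cv2.inRange(hsv,(0,0,130),(180,50,255))
for c in cv2.findContours(k,cv2.RETR_EXTERNAL,cv2.CHAIN_APPROX_NONE)[0]:
    if cv2.contourArea(c)>1500:
        e=cv2.fitEllipse(c);print(cv2.contourArea(c),np.round(e[0]),np.round(e[1]),ray(m,*e[0],121).round(1))
print(proj(m,[633,6,121]))
im2,m2=cap('side','s3.png');print(proj(m2,[633,6,121]))
t=bot.camera_model('top')
for n,p in (('hinge',(385.4,266.2)),('grip',(404.0,297.2)),('cw',(412.3,241))): print(n,ray(t,*p,{'hinge':85,'grip':105,'cw':137}[n]).round())
for p in ((316.5,212.3),(423.5,224.5),(419,281.7),(309,268.7)): print('corner',ray(t,*p,30).round())
E
```

```text
[641.01318082 144.8801645  196.91501808] [ 3.14023015e+00 -7.27879777e-04 -2.57029467e+00]
31448.0 [235. 443.] [ 78. 617.] [801.6 170.  121. ]
5613.5 [326. 345.] [ 34. 247.] [697.1 182.7 121. ]
7418.0 [323. 264.] [ 82. 139.] [648.9 149.1 121. ]
30036.0 [110. 104.] [161. 255.] [633.3  -5.2 121. ]
[128.26711483 114.71018967]
[328.38817436 215.28329054]
hinge [ 561. -167.   85.]
grip [ 480. -215.  105.]
cw [ 620. -228.  137.]
corner [711.  23.  30.]
corner [ 694. -270.   30.]
corner [ 535. -263.   30.]
corner [553.  33.  30.]
```

View pics/w3.png

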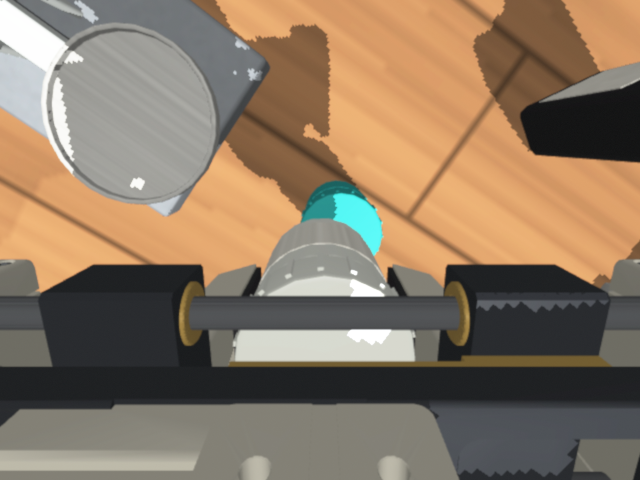

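The pan rim is centred at pixel (129,113), which matches the predicted (128,115), so the pan is at (633,6). The tub is held upright. Going over the pan.

Request:
{"op": "carry_out", "data": {"plan": [{"tx":-1,"ty":-12,"tz":0,"rx":0,"ry":0,"rz":0},{"tx":-1.5,"ty":-25,"tz":0,"rx":0,"ry":0,"rz":0},{"tx":-1.5,"ty":-32,"tz":0,"rx":0,"ry":0,"rz":0},{"tx":-1.5,"ty":-32,"tz":0,"rx":0,"ry":0,"rz":0},{"tx":-1.5,"ty":-22,"tz":0,"rx":0,"ry":0,"rz":0},{"tx":-1,"ty":-12,"tz":0,"rx":0,"ry":0,"rz":0},{"tx":0,"ty":-3,"tz":0,"rx":0,"ry":0,"rz":0},{"tx":0,"ty":0,"tz":0,"rx":0,"ry":0,"rz":0},{"tx":0,"ty":0,"tz":0,"rx":0,"ry":0,"rz":0},{"tx":0,"ty":0,"tz":0,"rx":0,"ry":0,"rz":0}]}}

```text
time: 5.3
tool_pos: [633.4, 7.4, 197.5]
tcp_rot: [3.141, 0.0, -2.569]
contact_force: [-0.3, 0.5, -3.4]
grip_width: 59.2
finger_force: 30.0
```

Request:
{"op": "carry_out", "data": {"plan": [{"tx":0,"ty":0,"tz":-4,"rx":0,"ry":0,"rz":0},{"tx":0,"ty":0,"tz":-6,"rx":0,"ry":0,"rz":0},{"tx":0,"ty":0,"tz":-5,"rx":0,"ry":0,"rz":0},{"tx":0,"ty":0,"tz":-4,"rx":0,"ry":0,"rz":0},{"tx":0,"ty":0,"tz":-2,"rx":0,"ry":0,"rz":0},{"tx":0,"ty":0,"tz":-2,"rx":0,"ry":0,"rz":0},{"tx":0,"ty":0,"tz":-1,"rx":0,"ry":0,"rz":0},{"tx":0,"ty":0,"tz":0,"rx":0,"ry":0,"rz":0},{"tx":0,"ty":0,"tz":0,"rx":0,"ry":0,"rz":0},{"tx":0,"ty":0,"tz":0,"rx":0,"ry":0,"rz":0}]}}

```text
time: 6.3
tool_pos: [633.5, 6.1, 173.8]
tcp_rot: [-3.141, 0.0, -2.57]
contact_force: [-0.1, -0.1, -3.4]
grip_width: 59.1
finger_force: 30.0
```

```bash
python3 - <<'E'
from h import *
o=bot.get_obs();print(o['tool_pos'],o['contact_force'])
im,m=cap('side','s4.png'); a,b=cap('top','t4.png'); a=a[190:310,295:435]
s=cv2.resize(im[110:300,260:420],None,fx=3,fy=3,interpolation=cv2.INTER_CUBIC); a=cv2.resize(a,(310,266))
c=np.zeros((570,800,3),np.uint8); c[:,:480]=s; c[:266,490:800]=a
cv2.imwrite('pics/c4.png',c[:,:,::-1])
E
```

```text
[633.4954245   6.1414006 173.7746816] [-0.05890215 -0.10558764 -3.3939872 ]
```

View pics/c4.png

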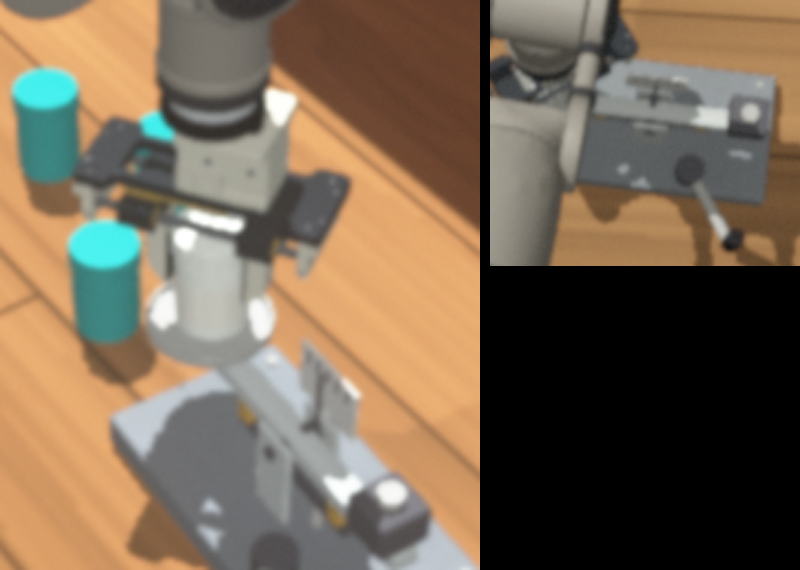

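The side crop shows the tub upright over the middle of the pan (at about crop (212,310)), not yet touching. I feel downwards slowly.

Request:
{"op": "carry_out", "data": {"plan": [{"tx":0,"ty":0,"tz":-1,"rx":0,"ry":0,"rz":0},{"tx":0,"ty":0,"tz":-1,"rx":0,"ry":0,"rz":0},{"tx":0,"ty":0,"tz":-0.5,"rx":0,"ry":0,"rz":0},{"tx":0,"ty":0,"tz":-0.5,"rx":0,"ry":0,"rz":0},{"tx":0,"ty":0,"tz":-0.5,"rx":0,"ry":0,"rz":0},{"tx":0,"ty":0,"tz":-0.5,"rx":0,"ry":0,"rz":0},{"tx":0,"ty":0,"tz":0,"rx":0,"ry":0,"rz":0}]}}

```text
time: 7.1
tool_pos: [633.5, 6.2, 169.7]
tcp_rot: [-3.142, 0.0, -2.57]
contact_force: [-0.1, -0.4, -1.8]
grip_width: 59.2
finger_force: 30.0
```

Request:
{"op": "carry_out", "data": {"plan": [{"tx":0,"ty":0,"tz":-0.5,"rx":0,"ry":0,"rz":0},{"tx":0,"ty":0,"tz":0,"rx":0,"ry":0,"rz":0},{"tx":0,"ty":0,"tz":0,"rx":0,"ry":0,"rz":0}]}}

```text
time: 7.4
tool_pos: [633.5, 6.2, 169.4]
tcp_rot: [-3.141, 0.0, -2.57]
contact_force: [-0.5, 0.0, -0.1]
grip_width: 59.4
finger_force: 30.0
```

The pan has taken the weight (force −3.4 → −0.1). Releasing.

Request:
{"op": "carry_out", "data": {"plan": [{"tx":0,"ty":0,"tz":0,"rx":0,"ry":0,"rz":0},{"tx":0,"ty":0,"tz":0,"rx":0,"ry":0,"rz":0},{"tx":0,"ty":0,"tz":0,"rx":0,"ry":0,"rz":0},{"tx":0,"ty":0,"tz":0,"rx":0,"ry":0,"rz":0},{"tx":0,"ty":0,"tz":0,"rx":0,"ry":0,"rz":0},{"tx":0,"ty":0,"tz":0,"rx":0,"ry":0,"rz":0},{"tx":0,"ty":0,"tz":0,"rx":0,"ry":0,"rz":0},{"tx":0,"ty":0,"tz":0,"rx":0,"ry":0,"rz":0}], "gripper": 0}}

```text
time: 8.2
tool_pos: [633.4, 6.2, 169.0]
tcp_rot: [3.141, -0.0, -2.57]
contact_force: [0.1, -0.2, -0.4]
grip_width: 92.0
finger_force: 0.0
```

Request:
{"op": "carry_out", "data": {"plan": [{"tx":0,"ty":0,"tz":10,"rx":0,"ry":0,"rz":0},{"tx":0,"ty":0,"tz":20,"rx":0,"ry":0,"rz":0},{"tx":0,"ty":0,"tz":30,"rx":0,"ry":0,"rz":0},{"tx":0,"ty":0,"tz":35,"rx":0,"ry":0,"rz":0},{"tx":-10,"ty":0,"tz":25,"rx":0,"ry":0,"rz":0},{"tx":-35,"ty":0,"tz":0,"rx":0,"ry":0,"rz":0},{"tx":-40,"ty":0,"tz":0,"rx":0,"ry":0,"rz":0},{"tx":-40,"ty":0,"tz":0,"rx":0,"ry":0,"rz":0},{"tx":-30,"ty":0,"tz":0,"rx":0,"ry":0,"rz":0}]}}

```text
time: 9.1
tool_pos: [476.3, 6.3, 289.9]
tcp_rot: [-3.141, 0.001, -2.57]
contact_force: [-0.3, 0.4, -0.1]
grip_width: 91.7
finger_force: 0.0
```

Request:
{"op": "carry_out", "data": {"plan": [{"tx":0,"ty":-25,"tz":0,"rx":0,"ry":0,"rz":-0.09},{"tx":0,"ty":-40,"tz":0,"rx":0,"ry":0,"rz":-0.09},{"tx":0,"ty":-40,"tz":0,"rx":0,"ry":0,"rz":-0.09},{"tx":0,"ty":-40,"tz":-10,"rx":0,"ry":0,"rz":-0.09},{"tx":0,"ty":-40,"tz":-15,"rx":0,"ry":0,"rz":-0.09},{"tx":2,"ty":-26,"tz":-15,"rx":0,"ry":0,"rz":-0.09},{"tx":2,"ty":-10,"tz":0,"rx":0,"ry":0,"rz":-0.09},{"tx":0,"ty":0,"tz":0,"rx":0,"ry":0,"rz":0},{"tx":0,"ty":0,"tz":0,"rx":0,"ry":0,"rz":0}]}}

```text
time: 10.0
tool_pos: [482.5, -214.7, 249.7]
tcp_rot: [-3.142, 0.001, 3.085]
contact_force: [-0.3, 0.7, -0.7]
grip_width: 92.0
finger_force: 0.0
```

```bash
python3 - <<'E'
from h import *
o=bot.get_obs();print(o['tool_pos'],o['tcp_rot'],o['joint_positions'].round(2))
im,m=cap('wrist','w5.png')
print('pred grip',proj(m,[480,-215,105]))
k=cv2.inRange(cv2.cvtColor(im,cv2.COLOR_RGB2HSV),(0,0,0),(180,255,60));k[260:]=0
for c in cv2.findContours(k,cv2.RETR_EXTERNAL,cv2.CHAIN_APPROX_NONE)[0]:
    if cv2.contourArea(c)>150:
        e=cv2.minAreaRect(c);print(cv2.contourArea(c),np.round(e[0],1),np.round(e[1]),ray(m,*e[0],105).round(1))
E
```

```text
[ 482.53056481 -214.66369914  249.73931408] [-3.14151567e+00  8.66862752e-04  3.08490454e+00] [-0.56  0.34  1.51  0.    1.29 -2.08]
pred grip [323.91750216 221.80849926]
532.0 [318. 218.] [22. 34.] [ 476.5 -219.6  105. ]
```

View pics/w5.png

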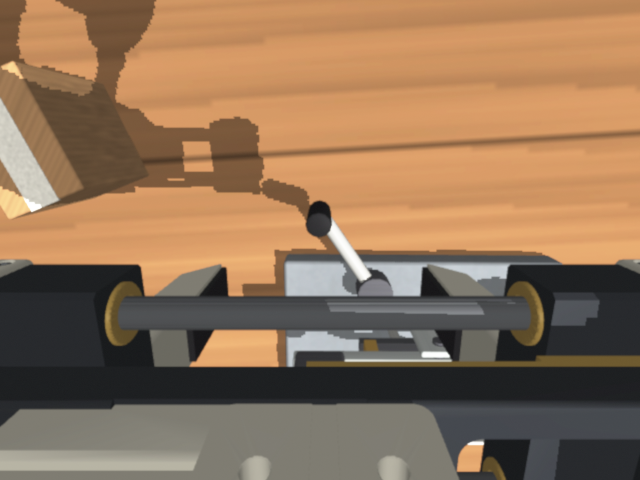

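The lever grip's top is at pixel (319,225), which gives (482,−219); that puts the hinge at about (568,−167). The carton at (70,140) is well clear. I descend and cage the grip with light clearance.

Request:
{"op": "carry_out", "data": {"plan": [{"tx":0,"ty":-4,"tz":-20,"rx":0,"ry":0,"rz":0},{"tx":0,"ty":0,"tz":-35,"rx":0,"ry":0,"rz":0},{"tx":0,"ty":0,"tz":-35,"rx":0,"ry":0,"rz":0},{"tx":0,"ty":0,"tz":-30,"rx":0,"ry":0,"rz":0},{"tx":0,"ty":0,"tz":-25,"rx":0,"ry":0,"rz":0},{"tx":0,"ty":0,"tz":-15,"rx":0,"ry":0,"rz":0},{"tx":0,"ty":0,"tz":-5,"rx":0,"ry":0,"rz":0},{"tx":0,"ty":0,"tz":0,"rx":0,"ry":0,"rz":0}]}}

```text
time: 10.85
tool_pos: [482.6, -218.2, 84.2]
tcp_rot: [3.141, -0.0, 3.085]
contact_force: [0.1, 0.3, -0.1]
grip_width: 91.9
finger_force: 0.0
```

Request:
{"op": "carry_out", "data": {"plan": [{"tx":0,"ty":0,"tz":0,"rx":0,"ry":0,"rz":0},{"tx":0,"ty":0,"tz":0,"rx":0,"ry":0,"rz":0},{"tx":0,"ty":0,"tz":0,"rx":0,"ry":0,"rz":0},{"tx":0,"ty":0,"tz":0,"rx":0,"ry":0,"rz":0},{"tx":0,"ty":0,"tz":0,"rx":0,"ry":0,"rz":0},{"tx":0,"ty":0,"tz":0,"rx":0,"ry":0,"rz":0},{"tx":0,"ty":0,"tz":0,"rx":0,"ry":0,"rz":0},{"tx":0,"ty":0,"tz":0,"rx":0,"ry":0,"rz":0},{"tx":0,"ty":0,"tz":0,"rx":0,"ry":0,"rz":0}], "gripper": 0.73}}

```text
time: 11.75
tool_pos: [482.4, -218.8, 84.0]
tcp_rot: [3.141, -0.0, 3.083]
contact_force: [0.6, 0.1, 0.5]
grip_width: 26.5
finger_force: 0.0
```

```bash
python3 - <<'E'
from h import *
o=bot.get_obs();print(o['tool_pos'],o['tcp_rot'],o['contact_force'])
im,m=cap('side','s6.png'); a,b=cap('top','t6.png'); a=cv2.resize(a[190:310,295:435],(350,300),interpolation=cv2.INTER_CUBIC)
s=cv2.resize(im[150:350,270:420],(435,580),interpolation=cv2.INTER_CUBIC)
c=np.zeros((580,800,3),np.uint8); c[:,:435]=s; c[:300,450:800]=a
w,_=cap('wrist','w6.png'); c[310:572,450:800]=cv2.resize(w,(350,262))
cv2.imwrite('pics/c6.png',c[:,:,::-1])
h=np.array([568.2,-167.5]); p0=np.array([482.5,-219.0])-h
for i in range(0,9):
    t=-1.2*i/8; print(i,(h+np.array([[np.cos(t),-np.sin(t)],[np.sin(t),np.cos(t)]])@p0).round(1))
E
```

```text
[ 482.37887444 -218.83011181   83.99221892] [ 3.14144683e+00 -1.17292617e-04  3.08281771e+00] [0.59356449 0.09030711 0.51639061]
0 [ 482.5 -219. ]
1 [ 475.8 -205.6]
2 [ 471.1 -191.4]
3 [ 468.6 -176.6]
4 [ 468.4 -161.6]
5 [ 470.4 -146.8]
6 [ 474.6 -132.4]
7 [ 480.9 -118.8]
8 [ 489.1 -106.3]
```

View pics/c6.png

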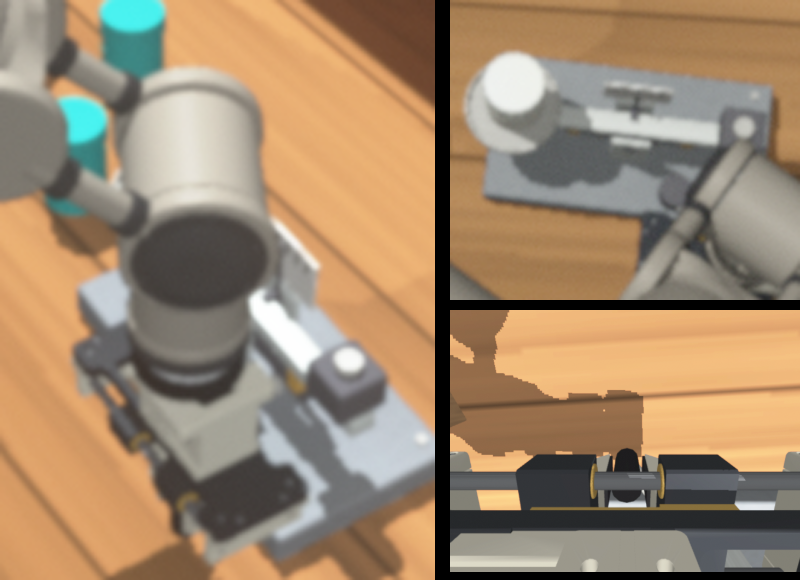

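The wrist view shows the grip between the fingers, and the tub is standing upright within the pan. I swing the lever over along the arc in about 3.2 s.

Request:
{"op": "carry_out", "data": {"plan": [{"tx":-1.7,"ty":3.4,"tz":0,"rx":0,"ry":0,"rz":0},{"tx":-1.7,"ty":3.4,"tz":0,"rx":0,"ry":0,"rz":0},{"tx":-1.7,"ty":3.4,"tz":0,"rx":0,"ry":0,"rz":0},{"tx":-1.6,"ty":3.4,"tz":0,"rx":0,"ry":0,"rz":0},{"tx":-1.2,"ty":3.5,"tz":0,"rx":0,"ry":0,"rz":0},{"tx":-1.2,"ty":3.5,"tz":0,"rx":0,"ry":0,"rz":0},{"tx":-1.2,"ty":3.5,"tz":0,"rx":0,"ry":0,"rz":0},{"tx":-1.2,"ty":3.5,"tz":0,"rx":0,"ry":0,"rz":0},{"tx":-0.6,"ty":3.7,"tz":0,"rx":0,"ry":0,"rz":0},{"tx":-0.6,"ty":3.7,"tz":0,"rx":0,"ry":0,"rz":0},{"tx":-0.6,"ty":3.7,"tz":0,"rx":0,"ry":0,"rz":0},{"tx":-0.6,"ty":3.7,"tz":0,"rx":0,"ry":0,"rz":0}], "gripper": 0.75}}

```text
time: 13.1
tool_pos: [468.5, -176.1, 84.1]
tcp_rot: [3.141, 0.0, 3.083]
contact_force: [-2.0, -1.0, -0.0]
grip_width: 22.9
finger_force: 0.8
```

Request:
{"op": "carry_out", "data": {"plan": [{"tx":0,"ty":3.8,"tz":0,"rx":0,"ry":0,"rz":0},{"tx":0,"ty":3.8,"tz":0,"rx":0,"ry":0,"rz":0},{"tx":0,"ty":3.8,"tz":0,"rx":0,"ry":0,"rz":0},{"tx":0,"ty":3.7,"tz":0,"rx":0,"ry":0,"rz":0},{"tx":0.5,"ty":3.7,"tz":0,"rx":0,"ry":0,"rz":0},{"tx":0.5,"ty":3.7,"tz":0,"rx":0,"ry":0,"rz":0},{"tx":0.5,"ty":3.7,"tz":0,"rx":0,"ry":0,"rz":0},{"tx":0.5,"ty":3.7,"tz":0,"rx":0,"ry":0,"rz":0},{"tx":1.1,"ty":3.6,"tz":0,"rx":0,"ry":0,"rz":0},{"tx":1.1,"ty":3.6,"tz":0,"rx":0,"ry":0,"rz":0},{"tx":1.0,"ty":3.6,"tz":0,"rx":0,"ry":0,"rz":0},{"tx":1.0,"ty":3.6,"tz":0,"rx":0,"ry":0,"rz":0}]}}

```text
time: 14.3
tool_pos: [474.8, -131.8, 84.1]
tcp_rot: [3.142, 0.0, 3.083]
contact_force: [-1.4, -0.8, -1.2]
grip_width: 22.9
finger_force: 0.6
```

Request:
{"op": "carry_out", "data": {"plan": [{"tx":1.6,"ty":3.4,"tz":0,"rx":0,"ry":0,"rz":0},{"tx":1.6,"ty":3.4,"tz":0,"rx":0,"ry":0,"rz":0},{"tx":1.6,"ty":3.4,"tz":0,"rx":0,"ry":0,"rz":0},{"tx":1.6,"ty":3.4,"tz":0,"rx":0,"ry":0,"rz":0},{"tx":2.0,"ty":3.1,"tz":0,"rx":0,"ry":0,"rz":0},{"tx":2.0,"ty":3.1,"tz":0,"rx":0,"ry":0,"rz":0},{"tx":2.0,"ty":3.1,"tz":0,"rx":0,"ry":0,"rz":0}]}}

```text
time: 15.0
tool_pos: [487.3, -109.0, 84.0]
tcp_rot: [3.141, -0.0, 3.083]
contact_force: [-1.1, -1.5, -0.2]
grip_width: 23.0
finger_force: 0.6
```

Following well at about 1–2 N. I nudge on to the stop slowly.

Request:
{"op": "carry_out", "data": {"plan": [{"tx":2.0,"ty":3.0,"tz":0,"rx":0,"ry":0,"rz":0},{"tx":0.8,"ty":1.0,"tz":0,"rx":0,"ry":0,"rz":0},{"tx":0.8,"ty":1.0,"tz":0,"rx":0,"ry":0,"rz":0},{"tx":0,"ty":0,"tz":0,"rx":0,"ry":0,"rz":0}]}}

```text
time: 15.4
tool_pos: [489.4, -105.7, 84.0]
tcp_rot: [-3.139, -0.003, 3.084]
contact_force: [-7.9, -10.4, 3.1]
grip_width: 22.7
finger_force: 5.6
```

Request:
{"op": "carry_out", "data": {"plan": [{"tx":0.7,"ty":1.0,"tz":0,"rx":0,"ry":0,"rz":0},{"tx":0,"ty":0,"tz":0,"rx":0,"ry":0,"rz":0}]}}

```text
time: 15.6
tool_pos: [489.5, -105.6, 83.9]
tcp_rot: [-3.138, -0.004, 3.084]
contact_force: [-10.8, -15.1, 2.7]
grip_width: 23.0
finger_force: 8.1
```

The lever is hard against its stop, at the predicted place. I ease off the push and wait about 5 s.

Request:
{"op": "carry_out", "data": {"plan": [{"tx":-0.8,"ty":-1.1,"tz":0,"rx":0,"ry":0,"rz":0},{"tx":-0.4,"ty":-0.5,"tz":0,"rx":0,"ry":0,"rz":0},{"tx":0,"ty":0,"tz":0,"rx":0,"ry":0,"rz":0},{"tx":0,"ty":0,"tz":0,"rx":0,"ry":0,"rz":0},{"tx":0,"ty":0,"tz":0,"rx":0,"ry":0,"rz":0},{"tx":0,"ty":0,"tz":0,"rx":0,"ry":0,"rz":0},{"tx":0,"ty":0,"tz":0,"rx":0,"ry":0,"rz":0},{"tx":0,"ty":0,"tz":0,"rx":0,"ry":0,"rz":0},{"tx":0,"ty":0,"tz":0,"rx":0,"ry":0,"rz":0},{"tx":0,"ty":0,"tz":0,"rx":0,"ry":0,"rz":0},{"tx":0,"ty":0,"tz":0,"rx":0,"ry":0,"rz":0},{"tx":0,"ty":0,"tz":0,"rx":0,"ry":0,"rz":0}]}}

```text
time: 16.8
tool_pos: [489.4, -105.8, 84.0]
tcp_rot: [-3.14, -0.002, 3.083]
contact_force: [-4.3, -7.0, 0.8]
grip_width: 22.9
finger_force: 3.8
```

Request:
{"op": "carry_out", "data": {"plan": [{"tx":0,"ty":0,"tz":0,"rx":0,"ry":0,"rz":0},{"tx":0,"ty":0,"tz":0,"rx":0,"ry":0,"rz":0},{"tx":0,"ty":0,"tz":0,"rx":0,"ry":0,"rz":0},{"tx":0,"ty":0,"tz":0,"rx":0,"ry":0,"rz":0},{"tx":0,"ty":0,"tz":0,"rx":0,"ry":0,"rz":0},{"tx":0,"ty":0,"tz":0,"rx":0,"ry":0,"rz":0},{"tx":0,"ty":0,"tz":0,"rx":0,"ry":0,"rz":0},{"tx":0,"ty":0,"tz":0,"rx":0,"ry":0,"rz":0},{"tx":0,"ty":0,"tz":0,"rx":0,"ry":0,"rz":0},{"tx":0,"ty":0,"tz":0,"rx":0,"ry":0,"rz":0},{"tx":0,"ty":0,"tz":0,"rx":0,"ry":0,"rz":0},{"tx":0,"ty":0,"tz":0,"rx":0,"ry":0,"rz":0}]}}

```text
time: 18.0
tool_pos: [489.4, -105.8, 84.0]
tcp_rot: [-3.14, -0.002, 3.083]
contact_force: [-4.8, -7.1, 1.7]
grip_width: 22.9
finger_force: 3.8
```

```bash
python3 - <<'E'
from h import *
a,_=cap('side','s7a.png')
import time
for i in range(8): b,_=cap('side','s7b.png')
d=lambda x,y: np.abs(x.astype(int)-y).max(2)[150:340,250:420]
print('diff',(d(a,b)>15).sum())
import cv2
z=cv2.cvtColor(cv2.imread('pics/s6.png'),cv2.COLOR_BGR2RGB)
c=np.hstack([cv2.resize(i[150:340,290:420],(395,577),interpolation=cv2.INTER_CUBIC) for i in (z,b)])
cv2.imwrite('pics/c7.png',c[:,:,::-1])
E
```

```text
diff 0
```

View pics/c7.png

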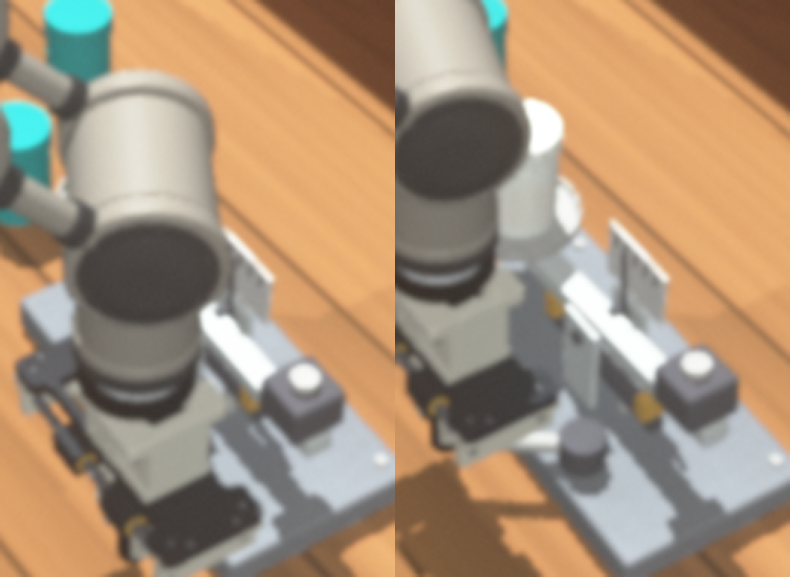

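On the right the beam is free and tilted (counterweight at crop (697,385), higher off its pad at (650,405)). The tub is upright in the pan, and 0.4 s of frames show no change. I wait 2.4 s more.

Request:
{"op": "carry_out", "data": {"plan": [{"tx":0,"ty":0,"tz":0,"rx":0,"ry":0,"rz":0},{"tx":0,"ty":0,"tz":0,"rx":0,"ry":0,"rz":0},{"tx":0,"ty":0,"tz":0,"rx":0,"ry":0,"rz":0},{"tx":0,"ty":0,"tz":0,"rx":0,"ry":0,"rz":0},{"tx":0,"ty":0,"tz":0,"rx":0,"ry":0,"rz":0},{"tx":0,"ty":0,"tz":0,"rx":0,"ry":0,"rz":0},{"tx":0,"ty":0,"tz":0,"rx":0,"ry":0,"rz":0},{"tx":0,"ty":0,"tz":0,"rx":0,"ry":0,"rz":0},{"tx":0,"ty":0,"tz":0,"rx":0,"ry":0,"rz":0},{"tx":0,"ty":0,"tz":0,"rx":0,"ry":0,"rz":0},{"tx":0,"ty":0,"tz":0,"rx":0,"ry":0,"rz":0},{"tx":0,"ty":0,"tz":0,"rx":0,"ry":0,"rz":0}]}}

```text
time: 19.65
tool_pos: [489.4, -105.8, 84.0]
tcp_rot: [-3.14, -0.002, 3.083]
contact_force: [-5.5, -7.2, 1.9]
grip_width: 22.6
finger_force: 3.8
```

Request:
{"op": "carry_out", "data": {"plan": [{"tx":0,"ty":0,"tz":0,"rx":0,"ry":0,"rz":0},{"tx":0,"ty":0,"tz":0,"rx":0,"ry":0,"rz":0},{"tx":0,"ty":0,"tz":0,"rx":0,"ry":0,"rz":0},{"tx":0,"ty":0,"tz":0,"rx":0,"ry":0,"rz":0},{"tx":0,"ty":0,"tz":0,"rx":0,"ry":0,"rz":0},{"tx":0,"ty":0,"tz":0,"rx":0,"ry":0,"rz":0},{"tx":0,"ty":0,"tz":0,"rx":0,"ry":0,"rz":0},{"tx":0,"ty":0,"tz":0,"rx":0,"ry":0,"rz":0},{"tx":0,"ty":0,"tz":0,"rx":0,"ry":0,"rz":0},{"tx":0,"ty":0,"tz":0,"rx":0,"ry":0,"rz":0},{"tx":0,"ty":0,"tz":0,"rx":0,"ry":0,"rz":0},{"tx":0,"ty":0,"tz":0,"rx":0,"ry":0,"rz":0}]}}

```text
time: 20.85
tool_pos: [489.4, -105.8, 84.0]
tcp_rot: [-3.14, -0.002, 3.083]
contact_force: [-5.5, -6.2, 1.9]
grip_width: 22.9
finger_force: 3.8
```

Request:
{"op": "carry_out", "data": {"plan": [{"tx":-1.4,"ty":-2.0,"tz":0,"rx":0,"ry":0,"rz":0},{"tx":-2.0,"ty":-3.1,"tz":0,"rx":0,"ry":0,"rz":0},{"tx":-2.0,"ty":-3.1,"tz":0,"rx":0,"ry":0,"rz":0},{"tx":-2.0,"ty":-3.1,"tz":0,"rx":0,"ry":0,"rz":0},{"tx":-2.0,"ty":-3.1,"tz":0,"rx":0,"ry":0,"rz":0},{"tx":-1.6,"ty":-3.4,"tz":0,"rx":0,"ry":0,"rz":0},{"tx":-1.6,"ty":-3.4,"tz":0,"rx":0,"ry":0,"rz":0},{"tx":-1.6,"ty":-3.4,"tz":0,"rx":0,"ry":0,"rz":0},{"tx":-1.6,"ty":-3.4,"tz":0,"rx":0,"ry":0,"rz":0},{"tx":-1.1,"ty":-3.6,"tz":0,"rx":0,"ry":0,"rz":0},{"tx":-1.1,"ty":-3.6,"tz":0,"rx":0,"ry":0,"rz":0},{"tx":-1.0,"ty":-3.6,"tz":0,"rx":0,"ry":0,"rz":0}]}}

```text
time: 22.05
tool_pos: [471.3, -144.1, 84.1]
tcp_rot: [-3.141, 0.0, 3.083]
contact_force: [-1.1, 2.7, 0.1]
grip_width: 22.8
finger_force: 1.0
```

Request:
{"op": "carry_out", "data": {"plan": [{"tx":-1.0,"ty":-3.6,"tz":0,"rx":0,"ry":0,"rz":0},{"tx":-0.5,"ty":-3.7,"tz":0,"rx":0,"ry":0,"rz":0},{"tx":-0.5,"ty":-3.7,"tz":0,"rx":0,"ry":0,"rz":0},{"tx":-0.5,"ty":-3.7,"tz":0,"rx":0,"ry":0,"rz":0},{"tx":-0.5,"ty":-3.7,"tz":0,"rx":0,"ry":0,"rz":0},{"tx":0,"ty":-3.8,"tz":0,"rx":0,"ry":0,"rz":0},{"tx":0,"ty":-3.8,"tz":0,"rx":0,"ry":0,"rz":0},{"tx":0,"ty":-3.8,"tz":0,"rx":0,"ry":0,"rz":0},{"tx":0,"ty":-3.7,"tz":0,"rx":0,"ry":0,"rz":0},{"tx":0.6,"ty":-3.7,"tz":0,"rx":0,"ry":0,"rz":0},{"tx":0.6,"ty":-3.7,"tz":0,"rx":0,"ry":0,"rz":0},{"tx":0.6,"ty":-3.7,"tz":0,"rx":0,"ry":0,"rz":0}]}}

```text
time: 23.25
tool_pos: [470.1, -188.6, 84.1]
tcp_rot: [3.142, 0.0, 3.083]
contact_force: [-1.7, 1.7, 0.5]
grip_width: 22.9
finger_force: 0.7
```

Request:
{"op": "carry_out", "data": {"plan": [{"tx":0.7,"ty":-2.8,"tz":0,"rx":0,"ry":0,"rz":0},{"tx":1.2,"ty":-3.5,"tz":0,"rx":0,"ry":0,"rz":0},{"tx":1.2,"ty":-3.5,"tz":0,"rx":0,"ry":0,"rz":0},{"tx":1.2,"ty":-3.5,"tz":0,"rx":0,"ry":0,"rz":0},{"tx":1.2,"ty":-3.5,"tz":0,"rx":0,"ry":0,"rz":0},{"tx":1.6,"ty":-3.3,"tz":0,"rx":0,"ry":0,"rz":0},{"tx":1.7,"ty":-3.3,"tz":0,"rx":0,"ry":0,"rz":0},{"tx":1.7,"ty":-3.3,"tz":0,"rx":0,"ry":0,"rz":0},{"tx":1.6,"ty":-2.9,"tz":0,"rx":0,"ry":0,"rz":0},{"tx":0.6,"ty":-1.0,"tz":0,"rx":0,"ry":0,"rz":0},{"tx":0,"ty":0,"tz":0,"rx":0,"ry":0,"rz":0}]}}

```text
time: 24.35
tool_pos: [483.0, -219.2, 84.1]
tcp_rot: [-3.141, 0.001, 3.083]
contact_force: [0.1, -0.2, -0.4]
grip_width: 22.9
finger_force: 0.0
```

Request:
{"op": "carry_out", "data": {"plan": [{"tx":0.6,"ty":-1.0,"tz":0,"rx":0,"ry":0,"rz":0},{"tx":0,"ty":0,"tz":0,"rx":0,"ry":0,"rz":0}]}}

```text
time: 24.55
tool_pos: [483.4, -219.9, 84.1]
tcp_rot: [3.142, 0.0, 3.083]
contact_force: [-0.2, 1.5, 0.2]
grip_width: 23.0
finger_force: 0.4
```

Not clearly at the stop yet, so I keep nudging until the force rises.

Request:
{"op": "carry_out", "data": {"plan": [{"tx":0.6,"ty":-1.0,"tz":0,"rx":0,"ry":0,"rz":0},{"tx":0.6,"ty":-1.0,"tz":0,"rx":0,"ry":0,"rz":0},{"tx":0,"ty":0,"tz":0,"rx":0,"ry":0,"rz":0}]}}

```text
time: 24.85
tool_pos: [483.5, -220.1, 83.9]
tcp_rot: [3.138, -0.003, 3.083]
contact_force: [-4.2, 7.8, 5.8]
grip_width: 23.2
finger_force: 3.9
```

It is against the home stop. I ease off, open, lift and check.

Request:
{"op": "carry_out", "data": {"plan": [{"tx":-0.6,"ty":1.2,"tz":0,"rx":0,"ry":0,"rz":0},{"tx":0,"ty":0,"tz":0,"rx":0,"ry":0,"rz":0}]}}

```text
time: 25.05
tool_pos: [483.6, -220.0, 84.0]
tcp_rot: [3.141, -0.001, 3.083]
contact_force: [-1.7, 4.8, 2.7]
grip_width: 23.3
finger_force: 2.3
```

Request:
{"op": "carry_out", "data": {"plan": [{"tx":0,"ty":0,"tz":0,"rx":0,"ry":0,"rz":0},{"tx":0,"ty":0,"tz":0,"rx":0,"ry":0,"rz":0},{"tx":0,"ty":0,"tz":0,"rx":0,"ry":0,"rz":0},{"tx":0,"ty":0,"tz":0,"rx":0,"ry":0,"rz":0},{"tx":0,"ty":0,"tz":0,"rx":0,"ry":0,"rz":0},{"tx":0,"ty":0,"tz":0,"rx":0,"ry":0,"rz":0},{"tx":0,"ty":0,"tz":0,"rx":0,"ry":0,"rz":0},{"tx":0,"ty":0,"tz":0,"rx":0,"ry":0,"rz":0}], "gripper": 0.2}}

```text
time: 25.85
tool_pos: [483.9, -220.6, 84.0]
tcp_rot: [3.142, 0.0, 3.083]
contact_force: [-0.5, 0.8, 0.4]
grip_width: 73.1
finger_force: 0.0
```

Request:
{"op": "carry_out", "data": {"plan": [{"tx":0,"ty":0,"tz":10,"rx":0,"ry":0,"rz":0},{"tx":0,"ty":0,"tz":25,"rx":0,"ry":0,"rz":0},{"tx":0,"ty":0,"tz":35,"rx":0,"ry":0,"rz":0},{"tx":0,"ty":0,"tz":40,"rx":0,"ry":0,"rz":0},{"tx":0,"ty":0,"tz":40,"rx":0,"ry":0,"rz":0},{"tx":-20,"ty":0,"tz":20,"rx":0,"ry":0,"rz":0},{"tx":-30,"ty":0,"tz":0,"rx":0,"ry":0,"rz":0},{"tx":-30,"ty":0,"tz":0,"rx":0,"ry":0,"rz":0},{"tx":-15,"ty":0,"tz":0,"rx":0,"ry":0,"rz":0},{"tx":0,"ty":0,"tz":0,"rx":0,"ry":0,"rz":0},{"tx":0,"ty":0,"tz":0,"rx":0,"ry":0,"rz":0}]}}

```text
time: 26.95
tool_pos: [389.3, -220.9, 254.9]
tcp_rot: [-3.141, 0.002, 3.082]
contact_force: [-0.4, -0.9, 0.9]
grip_width: 73.5
finger_force: 0.0
```

```bash
python3 - <<'E'
from h import *
b,_=cap('side','s8.png'); t,_=cap('top','t8.png')
z=cv2.cvtColor(cv2.imread('pics/top0.png'),cv2.COLOR_BGR2RGB)
c=np.zeros((580,800,3),np.uint8)
c[:,:435]=cv2.resize(b[150:350,270:420],(435,580),interpolation=cv2.INTER_CUBIC)
for i,im in enumerate((z,t)): c[290*i:290*i+285,445:795]=cv2.resize(im[195:310,295:436],(350,285),interpolation=cv2.INTER_CUBIC)
cv2.imwrite('pics/c8.png',c[:,:,::-1])
E
```

```text
(no output)
```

View pics/c8.png

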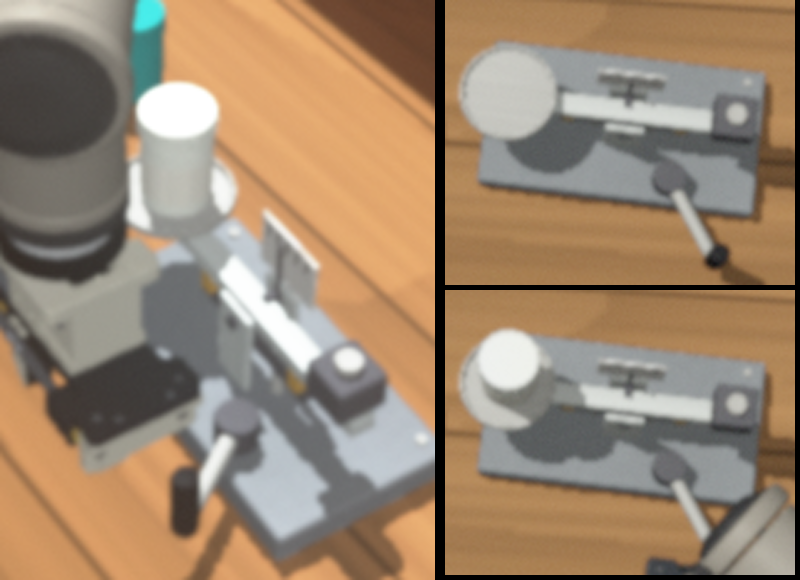

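The tub stands upright in the pan (178,150), the beam is level on its pads, and the lever grip (185,500) is back home as at the start. The robot is clear of everything.

```bash
python3 -c "
from plant import bot
print(bot.close_job())"
```

```text
the job is handed in; nothing more can be done
None
```

I check-weighed the white tub as asked: the lever is back home with the beam arrested, the tub is upright in the middle of the pan, and the job was handed in at about 27 s.

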